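# Release a locked till drawer through its back hole

## Robot

A 7-joint arm with a two-finger parallel gripper is mounted at the origin on the work surface. World frame = base frame: x ahead of the robot, y to its left, z up, the work surface at z = 0. Lengths are in m, angles in rad, forces in N, time in s.
With the tool pointing down it reaches from about 0.35 to 0.9 m from the base axis. Payload 7.2 kg.
Tool frame: the origin (TCP) lies between the finger pads; the fingertips stand 11 mm ahead of it and the grasp point (between the pads) lies 8 mm behind it; z points along the fingers, y is the line along which they close (so a half turn about z gives the same grasp; the last joint's range is limited). The gripper opens to 85 mm and grips with 20 to 120 N. Pads are 22 mm wide; open, the fingers measure 114 mm over their backs; the gripper's body (76 mm by 85 mm) begins 54 mm behind the grasp point. The pads swing forward as they close: fully open they stand 13 mm farther back than shut.
Start: joints at [-1.382, 0.411, -0.013, 1.596, 0.006, 1.134, -0.082], TCP at [0.159, 0.605, 0.242] pointing down, gripper open.
Joint ranges: [-2.95, 2.95], [-0.29, 1.99], [-1.47, 1.44], [0.14, 2.54], [-1.03, 4.17], [0.13, 1.85], [-2.86, 2.86]. Speed limits (rad/s): [2.39, 2.39, 3.01, 3.01, 3.14, 3.14, 3.14].

## Interface

Orientations are given as a unit quaternion [x, y, z, w].
In Python, from cell import ctrl gives the robot as it stands. The module is installed in compiled form; this text tells all that it offers.
- The arm moves only by the shell command python3 -m creep 'ROWS' [FORCE]. ROWS is JSON, a list of rows, each a list of 3 entries, a list of its own where there are three numbers: the shift along the tool's x, y, z in m, then the turn about the tool's z in degrees, then the opening, from 0 (shut) to 1 (fully open). In form: [[[tx, ty, tz], yaw, grip], ...]. A call has exactly 10 rows; each row shifts and turns the commanded pose from where the row before left it, along the tool's axes as they then stand; what a row does not reach is not made up. A row lasts 1/8 s, in which the tool goes at most 62.5 mm and 10.7 degrees, less where a joint would pass 70% of its speed; a pose out of reach is approached as far as the arm can. A call is refused whole if a number of a shift passes 0.0625 or a number of a turn 10.7, either way. A call with a gripper value outside its range is refused whole. The fingers move at their own pace and stop on an object; FORCE is the grip in N (left out, the last holds). Time passes only in rows, so rows that do not move let the fingers close, or fill a call up. It gives the time, the measured TCP pose, the force, the opening and the grip force at its end, in the units of the state.
- ctrl.read_state(): the state, without advancing time (a new reading comes with each control period).
- ctrl.read_camera(name): name is "side" or "top"; returns the picture (384x512x3 uint8, red, green, blue); there is no depth.
- ctrl.get_calibration(name): a dict with "mtx" (3x3 intrinsics, pixels), "rvec" (rotation vector, rad) and "tvec" (3), from world to camera coordinates, as OpenCV has them. Camera axes: x right, y down, z forward; pixel columns grow to the right and rows downward; lengths in m; the calibration is good to about 2 mm. A picture is of the moment at which its call begins. get_calibration takes no time and is no camera call.
- ctrl.hand_in(): hands the job in; it is judged then, once.
The state is a dict: "clock": time; "joint_pos": joint angles; "qvel": joint speeds; "joint_torque": joint torques, N m; "eef_pos": TCP position; "eef_rot": TCP orientation; "wrist_force": force on the tool from outside, world axes, zero at the start; "moment": the same for the moment, N m; "grip_width": finger opening in m; "grasp_force": force on a finger pad.
Only numpy, scipy, OpenCV 4.12 (cv2) and the standard library are available. Lean on these libraries where they do the work, as an engineer would, in place of code of your own. Each camera call takes 0.05 s, during which the arm holds its last target. There are 200 camera calls.

## Task

The till drawer on the library desk is locked shut. Take the blue-handled release pin out of its wooden stand and push it gently through the small hole in the till's sloping back until the hidden spring catch lets go and the drawer jumps ajar; feel for the catch and never force it, because more than about 20 newtons bends it. Finish with the drawer pulled fully open, the pin back upright in its stand and fully home, and everything else on the desk left where it was.

Things in the scene. Friction and masses are not known exactly. Their poses are not given: they have to be found in the camera images.
- till: dark grey cash till fixed to the desk, 260 long (its x) x 200 wide (its y) x 92 mm high, flat top; origin at the centre of its underside. The drawer comes out at its -x end. At the +x end, its back, the upper edge is cut off by an aluminium panel sloping 30 degrees from level (91 mm high at x=54 to 49 mm high at x=126), the release hole in its middle. More than 20 N of the pin on it bends it
- release_hole (a point): centre of the mouth of the round release hole (11 mm diameter, panel 4 mm thick) on the outer face of the sloping panel, 70 mm above the desk, at x=90, y=0 in the till's frame. Its z axis points straight out of the panel (30 degrees from vertical, towards the till's back), its y axis is the till's y. The pin goes in along -z
- catch_space (a point): a point 18 mm straight behind the hole's mouth. The catch's flat push pad, square to the hole and wider, lies unseen 10 to 26 mm behind the mouth, differently each time. It yields on a spring (about 4 N rising to 9 N), lets go of the drawer about 5.5 mm from first touch, and meets a hard stop at about 7 mm. It springs back after the pin, the drawer stays ajar
- drawer (a joint): how far the drawer is out, in m: 0 shut and locked, 0.09 fully open at its stop. When the catch lets go a spring pushes it out by itself to about 0.03; from there it slides freely with light friction (about 1 N) and stays where it is left
- drawer_pull (a point): grip point in the orange upright pull at the middle of the drawer's front, 60 mm above the desk and 160 mm from the till's origin along its -x when shut; the pull is 24 mm (till x) x 16 mm (till y) x 50 mm high (30 to 80 mm above the desk), its near side 18 mm clear of the drawer front. Axes as the till's; the drawer opens along -x
- pin: the release pin: a straight wooden dowel, 8 mm diameter and 62 mm long, below a blue square handle 20 x 20 mm and 50 mm high; total length 112 mm, 40 g. Origin at the dowel's lower tip, z up along the pin towards the handle, x and y square to the handle's flats. At the start it stands in the stand, its handle resting on the stand's top
- pin_tip (a point): centre of the lower end of the pin's dowel, same axes as the pin
- stand: pale wooden block fixed to the desk, 80 x 80 x 70 mm high, origin at the centre of its underside, with one upright through hole of 13 mm diameter in the middle of its top
- stand_hole (a point): centre of the mouth of the hole in the stand, on its top face 70 mm above the desk, z up. With the pin home its tip is 62 mm below this point
- book_low: a green book lying flat, loose, a bystander to be left where it is; origin at the centre of its underside
- book_high: a red book lying on the green one, loose, a bystander to be left where it is; origin at the centre of its underside
- disc_case: a black and blue disc case lying flat, loose, a bystander to be left where it is; origin at the centre of its underside
- mug: a white mug, loose, a bystander to be left where it is; origin at the centre of its underside
- stamp: a dark wooden hand stamp, standing, loose, a bystander to be left where it is; origin at the centre of its underside
- tape: a roll of clear tape lying flat, loose, a bystander to be left where it is; origin at the centre of its underside
- stapler: a red and black stapler, loose, a bystander to be left where it is; origin at the centre of its underside
There are look-alikes about, which are no part of the job. There is more than one size of the pin; the job needs the smallest.

How it is judged:
By the outcome, as a careful person would: the job done as asked, in the order asked, and still so for the second after the job is handed in, with the robot touching nothing.
It also fails if it takes over 72 s, if anything falls off the work surface, if the arm or the gripper's body presses on something with over 40 N, if the wrist force passes 120 N, or if a joint passes its speed limit or range.

## Working session

There is one attempt and no reset: what is moved stays moved. The work goes in short steps, Python scripts to look and compute and a shell command to move; the robot and the scene stay as the last step left them, time stands still between calls to the robot, and variables do not carry over. Pictures are saved under pics/ and viewed, at most 10 in all, crops included, and the job is handed in when it is done.

```bash
mkdir -p pics; python3 - <<'E'
from cell import ctrl
import cv2
for n in("top","side"):
    im=ctrl.read_camera(n); cv2.imwrite(f"pics/{n}0.png",im[:,:,::-1])
    c=ctrl.get_calibration(n); print(n,c)
print(ctrl.read_state())
E
```

```text
top {'mtx': array([[493.03905378,   0.        , 250.31770543],
       [  0.        , 493.03905378, 180.15929809],
       [  0.        ,   0.        ,   1.        ]]), 'rvec': array([ 2.17741863, -2.1539556 ,  0.10003849]), 'tvec': array([-0.04345305,  0.52361387,  1.74563571])}
side {'mtx': array([[480.91868104,   0.        , 258.70096104],
       [  0.        , 480.91868104, 195.15698672],
       [  0.        ,   0.        ,   1.        ]]), 'rvec': array([ 2.22096575, -0.36173645,  0.17216246]), 'tvec': array([-0.4961539 ,  0.15848277,  1.35313462])}
{'clock': 0.1, 'joint_pos': array([-1.3821713 ,  0.4118374 , -0.01271721,  1.59695914,  0.00558854,
        1.13428309, -0.0821708 ]), 'qvel': array([-0.00010586, -0.0014727 ,  0.00050769, -0.00323657,  0.00053944,
        0.00254895,  0.00099223]), 'joint_torque': array([ 3.38688304e-03, -6.01828694e+01,  6.84568863e-01, -3.00092912e+01,
        1.40566734e-02,  6.36823213e-03,  1.56108581e-05]), 'eef_pos': array([0.15867767, 0.60408183, 0.24152671]), 'eef_rot': array([ 1.28033421e-01,  9.91769588e-01, -7.24168486e-04, -4.82253002e-05]), 'wrist_force': array([ 0.16158476, -0.53000883, -0.35915796]), 'moment': array([0.01751771, 0.00175968, 0.00478762]), 'grasp_force': 0.0, 'grip_width': 0.08537668067435522}
```

View pics/top0.png

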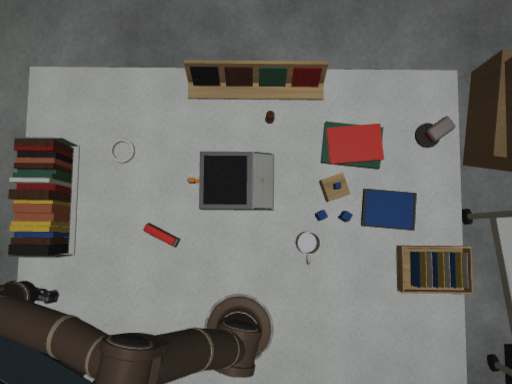

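View pics/side0.png

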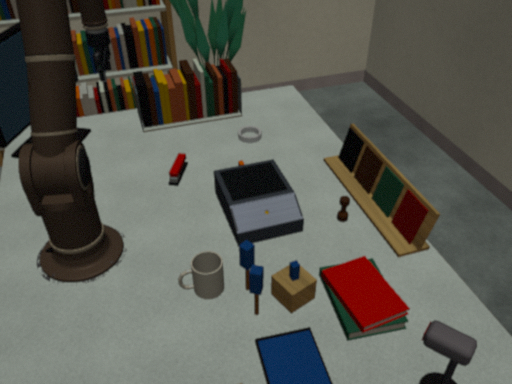

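The top view shows the till at (237,181), its pull at (193,181) and the stand at (335,187). Candidates for the pin:
- The handle in the stand, at top (337,186) and side (295,268).
- Two longer pins off the stand, at top (321,215) and (346,216), side (247,254) and (256,279).

I choose the one in the stand, which is the smallest, and check it in a close crop.

```bash
cat > h.py <<'E'
import numpy as np, cv2
from scipy.spatial.transform import Rotation as R
from cell import ctrl
C={n:ctrl.get_calibration(n) for n in("top","side")}
def proj(n,p):
    c=C[n]; return cv2.projectPoints(np.atleast_2d(np.float64(p)),c["rvec"],c["tvec"],c["mtx"],None)[0][:,0]
def ray(n,uv):
    c=C[n]; Rm=cv2.Rodrigues(c["rvec"])[0]; d=Rm.T@np.linalg.inv(c["mtx"])@np.array([*uv,1.]); o=-Rm.T@c["tvec"].ravel(); return o,d/np.linalg.norm(d)
def onz(n,uv,z):
    o,d=ray(n,uv); return o+d*(z-o[2])/d[2]
def tri(a,b):
    (o1,d1),(o2,d2)=ray("top",a),ray("side",b)
    s=np.linalg.lstsq(np.c_[d1,-d2],o2-o1,rcond=None)[0]; p,q=o1+s[0]*d1,o2+s[1]*d2
    return (p+q)/2,np.linalg.norm(p-q)
def blobs(im,lo,hi,box,amin=6):
    h=cv2.cvtColor(im,cv2.COLOR_RGB2HSV); x0,y0,x1,y1=box
    m=cv2.inRange(h,lo,hi); k=np.zeros_like(m); k[y0:y1,x0:x1]=m[y0:y1,x0:x1]
    n,l,s,c=cv2.connectedComponentsWithStats(k)
    return [(s[i],c[i],l==i) for i in range(1,n) if s[i][4]>=amin]
E
python3 - <<'E'
from h import *
t=cv2.imread("pics/top0.png");s=cv2.imread("pics/side0.png")
a=cv2.resize(t[140:230,185:365],None,fx=4,fy=4,interpolation=cv2.INTER_CUBIC)
b=cv2.resize(s[155:335,170:330],None,fx=3.5,fy=3.5,interpolation=cv2.INTER_CUBIC)
cv2.imwrite("pics/ct.png",a);cv2.imwrite("pics/cs.png",b)
T,S=t[:,:,::-1].copy(),s[:,:,::-1].copy()
for nm,im,lo,hi,box in [("pin top",T,(105,120,30),(125,255,255),(310,170,355,225)),("pin side",S,(105,120,30),(125,255,255),(235,235,310,300)),
 ("pull top",T,(5,130,80),(18,255,255),(185,170,203,195)),("pull side",S,(5,130,80),(18,255,255),(225,150,260,175)),
 ("stand top",T,(10,60,60),(25,255,255),(310,165,360,205)),("stand side",S,(10,60,60),(25,255,255),(265,255,325,315))]:
    for st,c,m in blobs(im,lo,hi,box): print(nm,st,c.round(2))
E
```

```text
pin top [334 183   7   6  32] [336.69 185.5 ]
pin top [315 210  12  10  71] [320.85 214.72]
pin top [339 211  13  10  81] [345.3  215.74]
pin side [239 239  24  55 596] [251.09 265.91]
pin side [290 261   9  18 114] [294.23 269.61]
pull top [188 178  11   5  45] [192.62 180.09]
pull side [239 161   5   4  18] [240.78 162.61]
stand top [321 173  29  28 484] [334.59 186.72]
stand side [ 272  266   45   47 1156] [294.97 286.66]
```

View pics/ct.png

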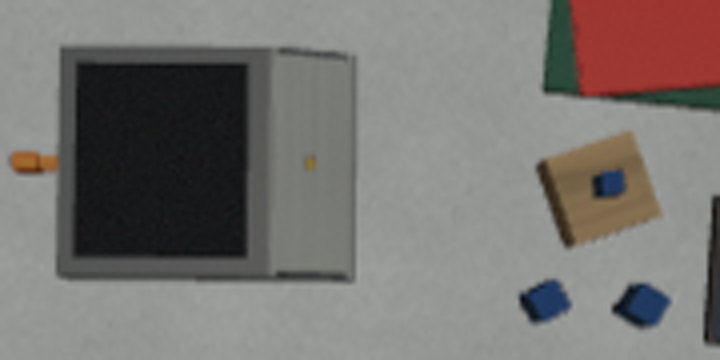

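View pics/cs.png

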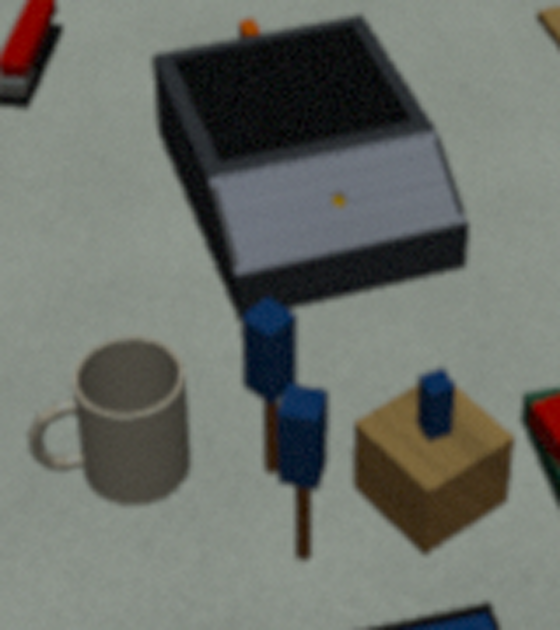

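The crops confirm it: the pin in the stand has the small handle (side crop 436,405), while the other two are larger and thicker. The hole's gold spot shows at top crop (310,163) and side crop (339,200). Now I measure.

```bash
python3 - <<'E'
from h import *
T=cv2.imread("pics/top0.png")[:,:,::-1].copy();S=cv2.imread("pics/side0.png")[:,:,::-1].copy()
def one(im,lo,hi,box,amin=2):
    b=blobs(im,lo,hi,box,amin); 
    for st,c,m in b: print("  ",st,c.round(2))
    return max(b,key=lambda q:q[0][4])[1]
def wc(im,box,f):   # weighted centroid of colour contrast
    x0,y0,x1,y1=box; p=im[y0:y1,x0:x1].astype(float); w=f(p); w=np.clip(w-np.median(w)-12,0,None)
    yy,xx=np.mgrid[y0:y1,x0:x1]; return np.array([(w*xx).sum(),(w*yy).sum()])/w.sum()
f=lambda p:p[...,0]-p[...,2]
ht=wc(T,(257,175,268,187),f);hs=wc(S,(261,206,273,219),f)
print("hole",ht,hs,tri(ht,hs),"onz70",onz("top",ht,.070),onz("side",hs,.070))
# stand: top face in top view
g=lambda p:p[...,2]-p[...,0]
pt=wc(T,(328,177,344,193),lambda p:p[...,2]-p[...,0]*.9)
ps=one(S,(105,120,30),(125,255,255),(285,255,310,285))
print("pin handle ctr",pt,ps,tri(pt,ps),"top@.12",onz("top",pt,.115),"side@.095",onz("side",ps,.095))
h=cv2.cvtColor(T,cv2.COLOR_RGB2HSV)
m=((h[...,0]>8)&(h[...,0]<25)&(h[...,1]>60)).astype(np.uint8); k=np.zeros_like(m);k[165:205,310:360]=m[165:205,310:360]
b=cv2.inRange(h,(100,90,20),(128,255,255)); k[175:197,325:348]|=(b[175:197,325:348]>0)
c=max(cv2.findContours(k,0,1)[0],key=cv2.contourArea); bp=cv2.boxPoints(cv2.minAreaRect(c)); 
w=np.array([onz("top",q,.07) for q in bp]); print("stand corners",w.round(4).tolist(),w.mean(0),[np.linalg.norm(w[i]-w[i-1]).round(4) for i in range(4)],np.degrees(np.arctan2(*(w[1]-w[0])[1::-1])))
pl=one(T,(5,130,80),(18,255,255),(185,170,195,195)); pw=onz("top",pl,.08)
print("pull top",pl,pw)
H=onz("top",ht,.07); d=H-pw; print("hole-pull",np.linalg.norm(d[:2]),np.degrees(np.arctan2(d[1],d[0])))
# till side edges, dark top window
k=(h[...,2]<45).astype(np.uint8); kk=np.zeros_like(k);kk[145:215,195:275]=k[145:215,195:275]
c=max(cv2.findContours(kk,0,1)[0],key=cv2.contourArea);bp=cv2.boxPoints(cv2.minAreaRect(c));w=np.array([onz("top",q,.092) for q in bp]);print("window",w.round(4).tolist())
for i in range(4): print(np.degrees(np.arctan2(*(w[i]-w[i-1])[1::-1])).round(2),np.linalg.norm(w[i]-w[i-1]).round(4))
hb=(b>0).astype(np.uint8); hh=np.zeros_like(hb);hh[178:193,330:345]=hb[178:193,330:345]
print(hh[178:194,328:346])
for n in("top","side"): print(n, "cam",ray(n,(0,0))[0])
E
```

```text
hole [261.99715909 180.43465909] [266.34265734 211.90792541] (array([ 0.51949682, -0.07919922,  0.06916809]), np.float64(0.0006645429190438001)) onz70 [ 0.51908978 -0.07910297  0.07      ] [ 0.51950427 -0.08016043  0.07      ]
   [290 261   9  18 114] [294.23 269.61]
pin handle ctr [337.07634906 185.30252852] [294.22807018 269.60526316] (array([ 0.501801  , -0.33669899,  0.09929952]), np.float64(0.0004546883790773491)) top@.12 [ 0.50057022 -0.33413602  0.115     ] side@.095 [ 0.50322324 -0.33304623  0.095     ]
stand corners [[0.5223, -0.2776, 0.07], [0.5514, -0.3617, 0.07], [0.4768, -0.3858, 0.07], [0.448, -0.3021, 0.07]] [ 0.49963462 -0.33177755  0.07      ] [np.float64(0.0783), np.float64(0.089), np.float64(0.0784), np.float64(0.0886)] -70.93685599379128
   [188 178   7   5  32] [191.09 180.06]
pull top [191.09375 180.0625 ] [0.51680604 0.16828345 0.08      ]
hole-pull 0.24739696277148637 -89.47108917094889
window [[0.4366, 0.1204, 0.092], [0.6002, 0.1237, 0.092], [0.6017, -0.0224, 0.092], [0.4382, -0.0244, 0.092]]
90.62 0.1448
1.19 0.1636
-89.42 0.1462
-179.31 0.1635
[[0 0 0 0 0 0 0 0 0 0 0 0 0 0 0 0 0 0]
 [0 0 0 0 0 0 0 0 0 0 0 0 0 0 0 0 0 0]
 [0 0 0 0 0 0 0 0 0 0 0 0 0 0 0 0 0 0]
 [0 0 0 0 0 0 0 0 0 0 0 0 0 0 0 0 0 0]
 [0 0 0 0 0 0 0 0 0 0 0 0 0 0 0 0 0 0]
 [0 0 0 0 0 0 0 0 1 1 1 1 1 0 0 0 0 0]
 [0 0 0 0 0 0 1 1 1 1 1 1 1 0 0 0 0 0]
 [0 0 0 0 0 0 1 1 1 1 1 1 1 0 0 0 0 0]
 [0 0 0 0 0 0 1 1 1 1 1 1 1 0 0 0 0 0]
 [0 0 0 0 0 0 1 1 1 1 1 1 1 0 0 0 0 0]
 [0 0 0 0 0 0 1 1 1 1 1 0 0 0 0 0 0 0]
 [0 0 0 0 0 0 0 0 0 0 0 0 0 0 0 0 0 0]
 [0 0 0 0 0 0 0 0 0 0 0 0 0 0 0 0 0 0]
 [0 0 0 0 0 0 0 0 0 0 0 0 0 0 0 0 0 0]
 [0 0 0 0 0 0 0 0 0 0 0 0 0 0 0 0 0 0]
 [0 0 0 0 0 0 0 0 0 0 0 0 0 0 0 0 0 0]]
top cam [ 0.34596085 -0.05364514  1.78906036]
side cam [ 0.16833572 -1.06675832  0.96744434]
```

```bash
python3 -m creep '[[[0,0,0],10.6,0.7],[[0,0,0],10.6,0.7],[[0,0,0],10.6,0.7],[[0,0,0],10.6,0.7],[[0,0,0],10.6,0.7],[[0,0,0],10.6,0.7],[[0,0,0],10.6,0.7],[[0,0,0],10.6,0.7],[[0,0,0],10.6,0.7],[[0,0,0],0,0.7]]' 20
cat >> h.py <<'E'
def delta(target,alpha=None):
    s=ctrl.read_state(); M=R.from_quat(s["eef_rot"]).as_matrix()
    a=np.degrees(np.arctan2(M[1,0],M[0,0]))
    print("t",round(s["clock"],2),"pos",s["eef_pos"].round(4),"alpha",a.round(2),"tilt",M[2].round(4),"F",s["wrist_force"].round(2),"w",round(s["grip_width"],4),round(s["grasp_force"],1))
    if target is not None: print("tool delta mm",(M.T@(np.array(target)-s["eef_pos"])*1e3).round(1),"yaw",None if alpha is None else round(a-alpha,2))
E
python3 - <<'E'
from h import *
a,b=onz("side",(291.1,279.9),.07),onz("side",(299.4,278.4),.07);d=b-a
print("bottom edge",a,b,np.linalg.norm(d),np.degrees(np.arctan2(d[1],d[0])))
for u in((320.85,214.7),(345.3,215.7)): print(onz("top",u,.14))
delta([.48,.25,.24],70); delta([.5015,-.3345,.24]); delta([.5015,-.3345,.089])
E
```

```text
clock: 1.35
eef_pos: [0.1585, 0.6043, 0.2418]
eef_rot: [0.819, 0.573, -0.0, 0.0]
wrist_force: [-0.5, 1.1, -0.9]
grip_width: 0.0597
grasp_force: 0.0
bottom edge [ 0.49298043 -0.34107739  0.07      ] [ 0.51409225 -0.34305038  0.07      ] 0.021203816351327693 -5.339044337276866
[ 0.39926039 -0.27528303  0.14      ]
[ 0.39682846 -0.35665787  0.14      ]
t 1.35 pos [0.1585 0.6043 0.2418] alpha 69.97 tilt [-9.e-04  4.e-04 -1.e+00] F [-0.54  1.08 -0.89] w 0.0597 0.0
tool delta mm [-222.8  423.4    2.2] yaw -0.03
t 1.35 pos [0.1585 0.6043 0.2418] alpha 69.97 tilt [-9.e-04  4.e-04 -1.e+00] F [-0.54  1.08 -0.89] w 0.0597 0.0
tool delta mm [-764.5  643.8    2.8] yaw None
t 1.35 pos [0.1585 0.6043 0.2418] alpha 69.97 tilt [-9.e-04  4.e-04 -1.e+00] F [-0.54  1.08 -0.89] w 0.0597 0.0
tool delta mm [-764.4  643.7  153.8] yaw None
```

```bash
python3 -m creep '[[[-0.022,0.042,0],0,0.7],[[-0.022,0.042,0],0,0.7],[[-0.022,0.042,0],0,0.7],[[-0.022,0.042,0],0,0.7],[[-0.022,0.042,0],0,0.7],[[-0.022,0.042,0],0,0.7],[[-0.022,0.042,0],0,0.7],[[-0.022,0.042,0],0,0.7],[[-0.022,0.042,0],0,0.7],[[-0.022,0.042,0],0,0.7]]' >/dev/null
python3 -m creep '[[[-0.054,0.022,0],0,0.7],[[-0.054,0.022,0],0,0.7],[[-0.054,0.022,0],0,0.7],[[-0.054,0.022,0],0,0.7],[[-0.054,0.022,0],0,0.7],[[-0.054,0.022,0],0,0.7],[[-0.054,0.022,0],0,0.7],[[-0.054,0.022,0],0,0.7],[[-0.054,0.022,0],0,0.7],[[-0.054,0.022,0],-10,0.7]]' >/dev/null
python3 -c "
from h import *
delta([.502,-.334,.18],80)
cv2.imwrite('pics/side1.png',ctrl.read_camera('side')[:,:,::-1])
cv2.imwrite('pics/top1.png',ctrl.read_camera('top')[:,:,::-1])"
```

```text
t 3.85 pos [ 0.4985 -0.3307  0.2419] alpha 80.42 tilt [ 3.e-04 -5.e-04 -1.e+00] F [ 0.9  -0.4   0.36] w 0.0601 0.0
tool delta mm [-2.7  4.  61.9] yaw 0.42
```

```bash
python3 -m creep '[[[-0.003,0.004,0.012],0,0.7],[[0,0,0.02],0,0.7],[[0,0,0.02],0,0.7],[[0,0,0.02],0,0.7],[[0,0,0.02],0,0.7],[[0,0,0.02],0,0.7],[[0,0,0.016],0,0.7],[[0,0,0.012],0,0.7],[[0,0,0.008],0,0.7],[[0,0,0.005],0,0.7]]' >/dev/null
python3 -c "
from h import *
delta([.502,-.334,.089],80)
s=ctrl.read_camera('side')[:,:,::-1]; t=ctrl.read_camera('top')[:,:,::-1]
a=cv2.resize(s[190:310,230:360],None,fx=4.6,fy=4.6,interpolation=cv2.INTER_CUBIC)
cv2.imwrite('pics/s2.png',a)"
```

```text
t 5.2 pos [ 0.5018 -0.3331  0.089 ] alpha 79.88 tilt [-1.e-04  2.e-04 -1.e+00] F [-0.44 -0.44 -0.33] w 0.0602 0.0
tool delta mm [-0.9  0.3  0. ] yaw -0.12
```

View pics/s2.png

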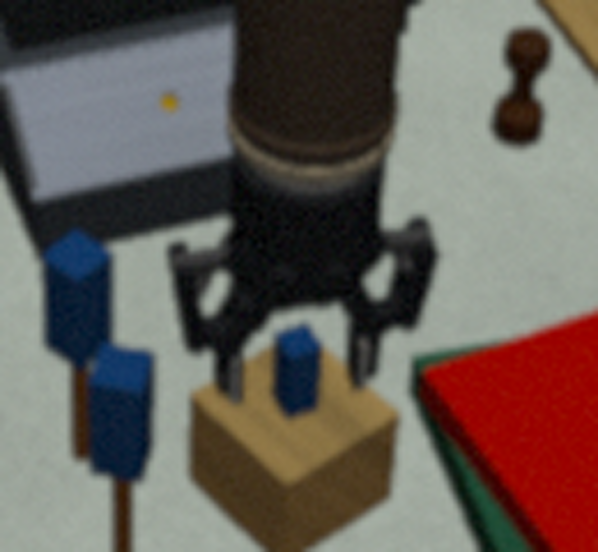

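The crop shows the handle at (298,370), centred between the open fingers at (232,380) and (365,365). I close the grip now.

```bash
python3 -m creep '[[[0,0,0],0,0.2],[[0,0,0],0,0.2],[[0,0,0],0,0.0],[[0,0,0],0,0.0],[[0,0,0],0,0],[[0,0,0],0,0],[[0,0,0],0,0],[[0,0,0],0,0],[[0,0,0],0,0],[[0,0,0],0,0]]' 25
python3 -c "
from h import *
delta([.502,-.334,.089],80)"
```

```text
clock: 6.55
eef_pos: [0.5021, -0.333, 0.0898]
eef_rot: [0.767, 0.642, 0.0, 0.0]
wrist_force: [-0.7, 0.2, 5.6]
grip_width: 0.023
grasp_force: 24.7
t 6.55 pos [ 0.5021 -0.333   0.0898] alpha 79.89 tilt [-0.e+00  8.e-04 -1.e+00] F [-0.66  0.23  5.59] w 0.023 24.7
tool delta mm [-1.   0.1  0.8] yaw -0.11
```

```bash
python3 -c "
from h import *
f=lambda x,y,z:onz('side',(230+x/4.6-.4,190+y/4.6-.4),z)
P=[f(277,403,.07),f(292,415,.07),f(318,405,.07)]
for a,b in zip(P,P[1:]): d=b-a; print(a,b,np.linalg.norm(d),np.degrees(np.arctan2(d[1],d[0])))
s=ctrl.read_camera('side')[:,:,::-1]
a=cv2.resize(s[245:290,265:325],None,fx=12,fy=12,interpolation=cv2.INTER_CUBIC)
cv2.imwrite('pics/s3.png',a)"
```

```text
[ 0.49317618 -0.33196049  0.07      ] [ 0.49767302 -0.34237027  0.07      ] 0.011339535989485002 -66.63654346538478
[ 0.49767302 -0.34237027  0.07      ] [ 0.51346037 -0.34025156  0.07      ] 0.015928888999656925 7.643617991804674
```

View pics/s3.png

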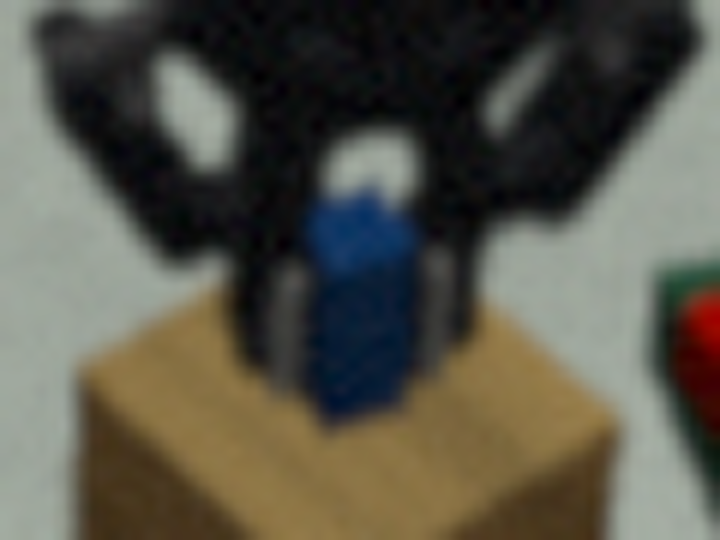

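The crop shows the handle's front corner at (330,430). The handle sits about 10° off the pads, and the 23 mm grip width agrees with that. I reopen, turn −10° and close again.

```bash
python3 -m creep '[[[0,0,0],0,0.5],[[0,0,0],0,0.5],[[0,0,0],0,0.5],[[0,0,0],-5,0.5],[[0,0,0],-5,0.5],[[0,0,0],0,0.0],[[0,0,0],0,0],[[0,0,0],0,0],[[0,0,0],0,0],[[0,0,0],0,0]]' 25 >/dev/null
python3 -c "
from h import *
delta([.502,-.334,.089],90)"
```

```text
t 7.85 pos [ 0.5018 -0.333   0.0893] alpha 89.87 tilt [-1.e-04 -0.e+00 -1.e+00] F [-1.15 -0.15  1.77] w 0.0201 26.0
tool delta mm [-1.   0.2  0.3] yaw -0.13
```

```bash
python3 -m creep '[[[0,0,-0.0052],0,0],[[0,0,-0.0052],0,0],[[0,0,-0.0052],0,0],[[0,0,-0.0052],0,0],[[0,0,-0.0052],0,0],[[0,0,-0.0052],0,0],[[0,0,-0.0052],0,0],[[0,0,-0.0052],0,0],[[0,0,-0.0052],0,0],[[0,0,-0.0052],0,0]]' 25
python3 -m creep '[[[-0.0025,0,0],0,0],[[-0.0069,0,0],0,0],[[-0.0069,0,0.00055],0,0],[[-0.0069,0,0.0012],0,0],[[-0.0067,0,0.0017],0,0],[[-0.0065,0,0.0023],0,0],[[-0.0063,0,0.0029],0,0],[[-0.0024,0,0.0013],0,0],[[0,0,0],0,0],[[0,0,0],0,0]]' 25
python3 -c "
from h import *
delta(None)
s=ctrl.read_camera('side')[:,:,::-1]; t=ctrl.read_camera('top')
a=cv2.resize(s[210:310,240:360],None,fx=6,fy=6,interpolation=cv2.INTER_CUBIC)
cv2.imwrite('pics/s4.png',a)"
```

```text
clock: 9.1
eef_pos: [0.5018, -0.3329, 0.1416]
eef_rot: [0.708, 0.706, 0.0, 0.0]
wrist_force: [-0.8, -0.2, -0.4]
grip_width: 0.0199
grasp_force: 26.0
clock: 10.35
eef_pos: [0.5014, -0.3783, 0.1312]
eef_rot: [0.708, 0.706, -0.0, 0.0]
wrist_force: [-0.1, 0.7, 0.9]
grip_width: 0.02
grasp_force: 24.6
t 10.35 pos [ 0.5014 -0.3783  0.1312] alpha 89.88 tilt [-5.e-04 -5.e-04 -1.e+00] F [-0.13  0.72  0.85] w 0.02 24.6
```

View pics/s4.png

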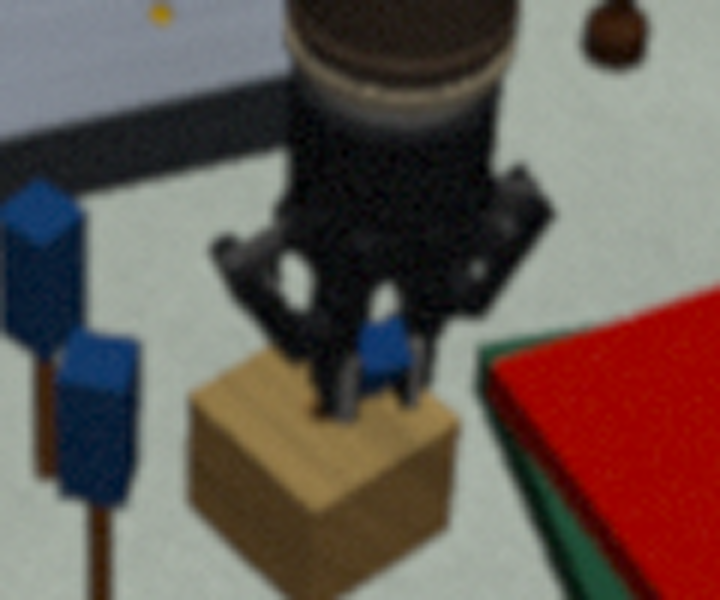

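The crop shows the blue handle end at (385,350), leaning toward the camera as intended. The block and the neighbouring pins are undisturbed. I lift it out along its axis and go to the till.

```bash
python3 -m creep '[[[-0.005,0,-0.0087],0,0],[[-0.005,0,-0.0087],0,0],[[-0.005,0,-0.0087],0,0],[[0,0,-0.02],0,0],[[0,0,-0.02],0,0],[[0,0,-0.02],0,0],[[0,0,0],0,0],[[0,0,0],0,0],[[0,0,0],0,0],[[0,0,0],-0.6,0]]' 40 >/dev/null
python3 -c "
from h import *
H=np.array([.5193,-.0795,.07]);n=np.array([.0044,-.5,.866])
delta(H+n*.1193-[0,0,.008],90.5)
s=ctrl.read_camera('side')[:,:,::-1]; t=ctrl.read_camera('top')
a=cv2.resize(s[150:310,210:350],None,fx=4.2,fy=3.7,interpolation=cv2.INTER_CUBIC)
cv2.imwrite('pics/s5.png',a)
g=ctrl.read_state()['eef_pos']+[0,0,.008]
for th in(20,25,30,35):
  ax=np.array([0,-np.sin(np.radians(th)),np.cos(np.radians(th))]); print(th,proj('side',[g-ax*.0893,g-ax*.0273,g+ax*.0227]).round(1).tolist())
"
```

```text
t 11.7 pos [ 0.5015 -0.3927  0.2168] alpha 90.52 tilt [ 6.e-04 -1.e-03 -1.e+00] F [ 0.18 -0.41  0.37] w 0.0198 43.2
tool delta mm [253.4  20.7  51.6] yaw 0.02
20 [[299.1, 265.1], [304.1, 253.7], [308.4, 243.6]]
25 [[298.0, 262.1], [303.7, 252.7], [308.7, 244.4]]
30 [[297.0, 259.0], [303.4, 251.7], [309.0, 245.3]]
35 [[296.0, 255.8], [303.1, 250.7], [309.3, 246.2]]
```

View pics/s5.png

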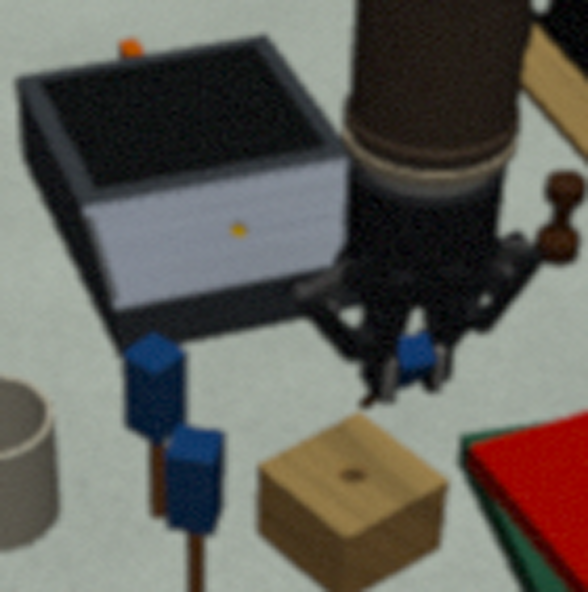

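The crop shows the dowel tip at (368,402), full image (297.2,258.3), which matches a 30° tilt. The empty stand hole is at crop (352,474) and the till hole at (238,229).

```bash
python3 -m creep '[[[0.0253,0.0021,0],0,0],[[0.0253,0.0021,0],0,0],[[0.0253,0.0021,0],0,0],[[0.0253,0.0021,0],0,0],[[0.0253,0.0021,0],0,0],[[0.0253,0.0021,0],0,0],[[0.0253,0.0021,0],0,0],[[0.0253,0.0021,0],0,0],[[0.0253,0.0021,0],0,0],[[0.0253,0.0021,0],0,0]]' 60 >/dev/null
python3 -m creep '[[[0,0,0.008],0,0],[[0,0,0.008],0,0],[[0,0,0.008],0,0],[[0,0,0.008],0,0],[[0,0,0.008],0,0],[[0,0,0.006],0,0],[[0,0,0.004],0,0],[[0,0,0.002],0,0],[[0,0,0],0,0],[[0,0,0],0,0]]' 60 >/dev/null
python3 -c "
from h import *
H=np.array([.5193,-.0795,.07]);n=np.array([.0044,-.5,.866])
delta(H+n*.1193-[0,0,.008],90.5)
delta(H+n*.1043-[0,0,.008],90.5)
s=ctrl.read_camera('side')[:,:,::-1]
a=cv2.resize(s[170:245,230:310],None,fx=8,fy=8,interpolation=cv2.INTER_CUBIC)
cv2.imwrite('pics/s6.png',a)
g=ctrl.read_state()['eef_pos']+[0,0,.008]
print('stand hole',onz('side',(293.4,277.7),.07))
for th in(27,30,33):
  ax=np.array([0,-np.sin(np.radians(th)),np.cos(np.radians(th))]); print(th,proj('side',[g-ax*.0893,g-ax*.1043]).round(1).tolist())
"
```

```text
t 14.3 pos [ 0.5207 -0.1398  0.1657] alpha 90.49 tilt [ 0.e+00  4.e-04 -1.e+00] F [ 0.77 -0.43 -1.01] w 0.0194 61.2
tool delta mm [ 0.7 -0.8  0.3] yaw -0.01
t 14.3 pos [ 0.5207 -0.1398  0.1657] alpha 90.49 tilt [ 0.e+00  4.e-04 -1.e+00] F [ 0.77 -0.43 -1.01] w 0.0194 61.2
tool delta mm [ 8.2 -0.9 13.3] yaw -0.01
stand hole [ 0.50095348 -0.33625209  0.07      ]
27 [[269.0, 209.5], [268.2, 211.6]]
30 [[268.6, 208.0], [267.6, 209.9]]
33 [[268.1, 206.5], [267.1, 208.1]]
```

View pics/s6.png

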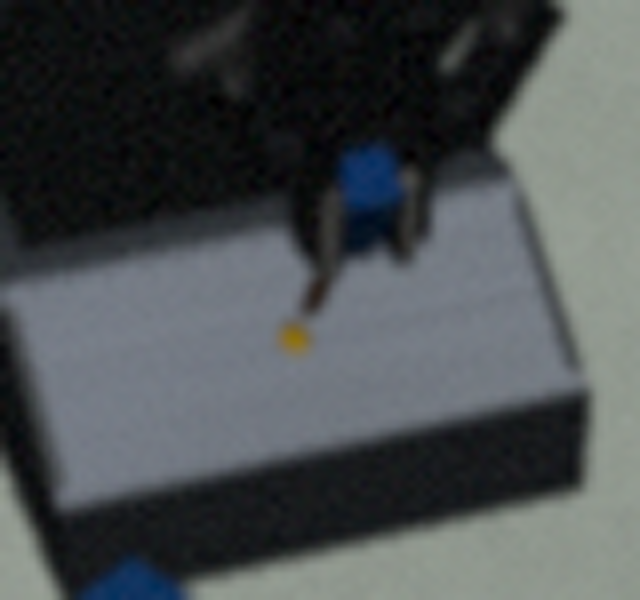

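The tip is at crop (312,303) and the hole at (295,338), so the pin's line passes within about 1 mm of the hole. I correct by −0.8 mm in tool y and advance along the axis.

```bash
python3 -m creep '[[[0.0003,-0.0008,0],0,0],[[0.0014,0,0.0025],0,0],[[0.0014,0,0.0025],0,0],[[0.0014,0,0.0025],0,0],[[0.0014,0,0.0025],0,0],[[0.0014,0,0.0025],0,0],[[0.0014,0,0.0025],0,0],[[0.0014,0,0.0025],0,0],[[0.0014,0,0.0025],0,0],[[0,0,0],0,0]]' 30
python3 -m creep '[[[0.0003,0,0.0005],0,0],[[0.0003,0,0.0005],0,0],[[0.0003,0,0.0005],0,0],[[0.0003,0,0.0005],0,0],[[0.0003,0,0.0005],0,0],[[0.0003,0,0.0005],0,0],[[0.0003,0,0.0005],0,0],[[0.0003,0,0.0005],0,0],[[0,0,0],0,0],[[0,0,0],0,0]]' 30
python3 -c "
from h import *
H=np.array([.5193,-.0795,.07]);n=np.array([.0044,-.5,.866])
delta(H+n*.0893-[0,0,.008],90.5)"
```

```text
clock: 15.6
eef_pos: [0.5195, -0.1281, 0.1452]
eef_rot: [0.704, 0.71, -0.0, -0.0]
wrist_force: [0.5, -0.4, -0.1]
grip_width: 0.0194
grasp_force: 61.2
clock: 16.85
eef_pos: [0.5196, -0.1259, 0.1415]
eef_rot: [0.704, 0.71, 0.0, 0.0]
wrist_force: [-0.4, 0.2, 0.3]
grip_width: 0.0192
grasp_force: 61.2
t 16.85 pos [ 0.5196 -0.1259  0.1415] alpha 90.49 tilt [ 0.  0. -1.] F [-0.42  0.21  0.32] w 0.0192 61.2
tool delta mm [1.8 0.1 2.1] yaw -0.01
```

```bash
python3 -m creep '[[[0.0004,0,-0.0002],0,0],[[0.0003,0,0.0005],0,0],[[0.0003,0,0.0005],0,0],[[0.0003,0,0.0005],0,0],[[0.0003,0,0.0005],0,0],[[0.0003,0,0.0005],0,0],[[0.0003,0,0.0005],0,0],[[0.0003,0,0.0005],0,0],[[0,0,0],0,0],[[0,0,0],0,0]]' 30
python3 -m creep '[[[0.0003,0,0.0005],0,0],[[0.0003,0,0.0005],0,0],[[0.0003,0,0.0005],0,0],[[0,0,0],0,0],[[0,0,0],0,0],[[0,0,0],0,0],[[0,0,0],0,0],[[0,0,0],0,0],[[0,0,0],0,0],[[0,0,0],0,0]]' 30
python3 -c "
from h import *
H=np.array([.5193,-.0795,.07]);n=np.array([.0044,-.5,.866])
delta(H+n*.0893-[0,0,.008],90.5)
s=ctrl.read_camera('side')[:,:,::-1]
a=cv2.resize(s[170:245,230:310],None,fx=8,fy=8,interpolation=cv2.INTER_CUBIC)
cv2.imwrite('pics/s7.png',a)"
```

```text
clock: 18.1
eef_pos: [0.5196, -0.1234, 0.1381]
eef_rot: [0.704, 0.71, 0.0, 0.0]
wrist_force: [-0.4, -0.6, 0.1]
grip_width: 0.0193
grasp_force: 61.2
clock: 19.35
eef_pos: [0.5196, -0.1225, 0.1366]
eef_rot: [0.704, 0.71, 0.0, -0.0]
wrist_force: [-0.2, -0.4, -0.8]
grip_width: 0.0194
grasp_force: 61.2
t 19.35 pos [ 0.5196 -0.1225  0.1366] alpha 90.49 tilt [ 0. -0. -1.] F [-0.19 -0.45 -0.83] w 0.0194 61.2
tool delta mm [-1.6  0.1 -2.7] yaw -0.01
```

View pics/s7.png

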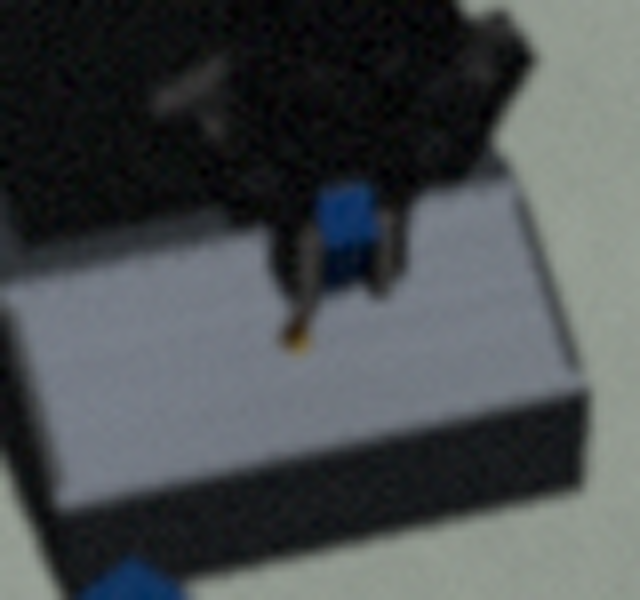

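The tip covers the hole at crop (293,335), with a sliver of gold left at its lower right (300,343). It is therefore at or just in the mouth, slightly to the upper left. I nudge about 0.5 mm that way and go on gently.

```bash
python3 -m creep '[[[-0.0002,0.0005,0.0001],0,0],[[0.0003,0,0.0005],0,0],[[0.0003,0,0.0005],0,0],[[0.0003,0,0.0005],0,0],[[0.0003,0,0.0005],0,0],[[0,0,0],0,0],[[0,0,0],0,0],[[0,0,0],0,0],[[0,0,0],0,0],[[0,0,0],0,0]]' 30|sed -n '2p;4p'
python3 -m creep '[[[0.0003,0,0.0005],0,0],[[0.0003,0,0.0005],0,0],[[0.0003,0,0.0005],0,0],[[0.0003,0,0.0005],0,0],[[0,0,0],0,0],[[0,0,0],0,0],[[0,0,0],0,0],[[0,0,0],0,0],[[0,0,0],0,0],[[0,0,0],0,0]]' 30 |sed -n '2p;4p'
```

```text
eef_pos: [0.5201, -0.1215, 0.1345]
wrist_force: [-0.0, 0.3, -0.5]
eef_pos: [0.52, -0.1203, 0.1325]
wrist_force: [-0.3, 0.4, -0.4]
```

No force at about 7.8 mm past the nominal mouth, so the tip is in. I go on feeling for the catch.

```bash
python3 -m creep '[[[0.0003,0,0.0005],0,0],[[0.0003,0,0.0005],0,0],[[0.0003,0,0.0005],0,0],[[0.0003,0,0.0006],0,0],[[0.0003,0,0.0005],0,0],[[0.0003,0,0.0005],0,0],[[0,0,0],0,0],[[0,0,0],0,0],[[0,0,0],0,0],[[0,0,0],0,0]]' 30|sed -n '2p;4p'
```

```text
eef_pos: [0.5201, -0.1185, 0.1294]
wrist_force: [-0.3, 0.1, -0.3]
```

```bash
cat > d.py <<'E'
from h import *
b=blobs(ctrl.read_camera('top'),(5,130,80),(18,255,255),(150,165,203,198),4)
c=max(b,key=lambda q:q[0][4]) if b else None
delta(None); print("pull",c and (c[0],c[1].round(2)))
E
python3 d.py
```

```text
t 23.2 pos [ 0.52   -0.1185  0.1294] alpha 90.49 tilt [ 0.  0. -1.] F [-0.6  -1.22  0.08] w 0.019 61.2
pull (array([188, 178,  11,   5,  45], dtype=int32), array([192.62, 180.09]))
```

```bash
python3 -m creep '[[[0.0003,0,0.0005],0,0],[[0.0003,0,0.0005],0,0],[[0.0003,0,0.0005],0,0],[[0.0003,0,0.0006],0,0],[[0.0003,0,0.0005],0,0],[[0,0,0],0,0],[[0,0,0],0,0],[[0,0,0],0,0],[[0,0,0],0,0],[[0,0,0],0,0]]' 30|sed -n '2p;4p'
```

```text
eef_pos: [0.52, -0.117, 0.1268]
wrist_force: [0.1, -0.3, -0.2]
```

```bash
python3 -m creep '[[[0.0003,0,0.0005],0,0],[[0.0003,0,0.0005],0,0],[[0.0003,0,0.0005],0,0],[[0.0003,0,0.0006],0,0],[[0,0,0],0,0],[[0,0,0],0,0],[[0,0,0],0,0],[[0,0,0],0,0],[[0,0,0],0,0],[[0,0,0],0,0]]' 30|sed -n '2p;4p'
```

```text
eef_pos: [0.52, -0.1158, 0.1247]
wrist_force: [-0.2, -0.5, -0.1]
```

```bash
python3 -m creep '[[[0.0003,0,0.0005],0,0],[[0.0003,0,0.0005],0,0],[[0.0003,0,0.0005],0,0],[[0.0003,0,0.0006],0,0],[[0.0003,0,0.0005],0,0],[[0,0,0],0,0],[[0,0,0],0,0],[[0,0,0],0,0],[[0,0,0],0,0],[[0,0,0],0,0]]' 30|sed -n '2p;4p'
```

```text
eef_pos: [0.52, -0.1143, 0.1222]
wrist_force: [0.5, -0.2, -0.8]
```

```bash
python3 -m creep '[[[0.0003,0,0.0005],0,0],[[0.0003,0,0.0005],0,0],[[0.0003,0,0.0005],0,0],[[0.0003,0,0.0006],0,0],[[0,0,0],0,0],[[0,0,0],0,0],[[0,0,0],0,0],[[0,0,0],0,0],[[0,0,0],0,0],[[0,0,0],0,0]]' 30|sed -n '2p;4p'
```

```text
eef_pos: [0.5201, -0.1135, 0.1204]
wrist_force: [-1.4, -1.0, 5.2]
```

Contact, at about 5 N along the axis. I switch to small steps.

```bash
python3 -m creep '[[[0.0003,0,0.0005],0,0],[[0,0,0],0,0],[[0.0003,0,0.0005],0,0],[[0,0,0],0,0],[[0.0003,0,0.0006],0,0],[[0,0,0],0,0],[[0,0,0],0,0],[[0,0,0],0,0],[[0,0,0],0,0],[[0,0,0],0,0]]' 30|sed -n '2p;4p';python3 d.py
```

```text
eef_pos: [0.5201, -0.1126, 0.1187]
wrist_force: [-1.3, -1.8, 5.3]
t 29.5 pos [ 0.5201 -0.1126  0.1187] alpha 90.47 tilt [-2.e-04  5.e-04 -1.e+00] F [-1.51 -1.79  4.89] w 0.0194 62.3
pull (array([188, 178,  11,   5,  45], dtype=int32), array([192.47, 180.  ]))
```

```bash
python3 -m creep '[[[0.0003,0,0.0005],0,0],[[0,0,0],0,0],[[0.0003,0,0.0005],0,0],[[0,0,0],0,0],[[0,0,0],0,0],[[0,0,0],0,0],[[0,0,0],0,0],[[0,0,0],0,0],[[0,0,0],0,0],[[0,0,0],0,0]]' 30|sed -n '2p;4p';python3 d.py
```

```text
eef_pos: [0.5201, -0.112, 0.1178]
wrist_force: [-0.6, -2.2, 5.2]
t 30.8 pos [ 0.5201 -0.112   0.1178] alpha 90.47 tilt [-3.e-04  5.e-04 -1.e+00] F [-1.51 -1.73  5.67] w 0.0193 62.3
pull (array([187, 178,  12,   5,  47], dtype=int32), array([192.11, 180.04]))
```

```bash
python3 -m creep '[[[0.0003,0,0.0005],0,0],[[0,0,0],0,0],[[0.0003,0,0.0005],0,0],[[0,0,0],0,0],[[0.0002,0,0.0003],0,0],[[0,0,0],0,0],[[0,0,0],0,0],[[0,0,0],0,0],[[0,0,0],0,0],[[0,0,0],0,0]]' 30|sed -n '2p;4p';python3 d.py
```

```text
eef_pos: [0.5201, -0.1113, 0.1165]
wrist_force: [-1.7, -1.9, 5.7]
t 32.1 pos [ 0.5201 -0.1114  0.1165] alpha 90.46 tilt [-4.e-04  5.e-04 -1.e+00] F [-1.13 -1.8   6.4 ] w 0.0191 62.4
pull (array([187, 178,  12,   5,  49], dtype=int32), array([192.08, 180.12]))
```

```bash
python3 -m creep '[[[0.0003,0,0.0005],0,0],[[0,0,0],0,0],[[0.0003,0,0.0005],0,0],[[0,0,0],0,0],[[0.0002,0,0.0003],0,0],[[0,0,0],0,0],[[0,0,0],0,0],[[0,0,0],0,0],[[0,0,0],0,0],[[0,0,0],0,0]]' 30|sed -n '2p;4p';python3 d.py
```

```text
eef_pos: [0.5201, -0.1107, 0.1153]
wrist_force: [-2.2, -2.4, 7.4]
t 33.4 pos [ 0.5201 -0.1107  0.1153] alpha 90.46 tilt [-5.e-04  6.e-04 -1.e+00] F [-2.09 -2.04  6.39] w 0.0191 62.3
pull (array([179, 178,  12,   5,  48], dtype=int32), array([184., 180.]))
```

The drawer jumped: its pull went from pixel 192 to 184. I withdraw along the axis and return to above the stand by the same way.

```bash
python3 -m creep '[[[-0.003,0,-0.0052],0,0],[[-0.003,0,-0.0052],0,0],[[-0.003,0,-0.0052],0,0],[[-0.003,0,-0.0052],0,0],[[-0.003,0,-0.0052],0,0],[[-0.003,0,-0.0052],0,0],[[-0.003,0,-0.0052],0,0],[[-0.003,0,-0.0052],0,0],[[-0.003,0,-0.0052],0,0],[[-0.003,0,-0.0052],0,0]]' 30|sed -n '2p;4p'
python3 -m creep '[[[-0.025,-0.002,-0.005],0,0],[[-0.025,-0.002,-0.005],0,0],[[-0.025,-0.002,-0.005],0,0],[[-0.025,-0.002,-0.005],0,0],[[-0.025,-0.002,-0.005],0,0],[[-0.025,-0.002,-0.005],0,0],[[-0.025,-0.002,-0.005],0,0],[[-0.025,-0.002,-0.005],0,0],[[-0.025,-0.002,-0.005],0,0],[[-0.025,-0.002,-0.005],0,0]]' 30|sed -n '2p;4p'
python3 - <<'E'
from h import *
delta([.5015,-.391,.217],89.88)
delta([.5015,-.391,.158],89.88)
im=ctrl.read_camera('side')
g=ctrl.read_state()['eef_pos']+[0,0,.008]
for th in(25,30,35):
  ax=np.array([0,-np.sin(np.radians(th)),np.cos(np.radians(th))]); print(th,proj('side',[g-ax*.0893,g-ax*.06]).round(1).tolist())
u,v=proj('side',g-np.array([0,-.5,.866])*.0893)[0].round().astype(int); print(u,v)
print(im[v-8:v+6,u-7:u+9].sum(2))
E
```

```text
eef_pos: [0.5202, -0.1402, 0.1672]
wrist_force: [-0.1, -0.2, -0.5]
eef_pos: [0.5022, -0.391, 0.2171]
wrist_force: [0.3, -0.5, -0.6]
t 35.9 pos [ 0.5022 -0.391   0.2171] alpha 90.49 tilt [ 2.e-04 -2.e-04 -1.e+00] F [ 0.34 -0.47 -0.64] w 0.0191 61.5
tool delta mm [-0.  -0.7  0.1] yaw 0.61
t 35.9 pos [ 0.5022 -0.391   0.2171] alpha 90.49 tilt [ 2.e-04 -2.e-04 -1.e+00] F [ 0.34 -0.47 -0.64] w 0.0191 61.5
tool delta mm [-0.  -0.7 59.1] yaw 0.61
25 [[298.2, 262.4], [300.8, 258.1]]
30 [[297.1, 259.3], [300.1, 256.0]]
35 [[296.2, 256.1], [299.4, 253.8]]
297 259
[[487 481 479 486 472 400 243  93  34  54  61 139 186 181 107  78]
 [488 485 486 483 489 451 327 167  71  59  92 152 191 178 117  63]
 [496 485 482 492 488 471 402 243  99  48  85 138 185 168 132 140]
 [496 502 493 486 490 489 438 288 125  41  76 153 186 181 210 297]
 [490 496 496 485 489 482 417 266 119  41  97 149 176 197 306 415]
 [495 493 485 485 488 453 335 190  94  93 130 161 179 217 353 451]
 [486 481 487 489 479 388 240 118 124 205 236 227 219 267 389 465]
 [479 482 485 490 469 356 206 136 226 343 373 367 353 381 440 469]
 [488 486 480 488 477 398 305 269 358 448 466 461 456 460 471 477]
 [486 484 484 487 486 449 409 396 452 487 489 484 482 483 474 470]
 [489 481 479 459 441 427 438 464 487 490 483 481 487 474 473 474]
 [474 457 435 404 380 371 401 437 473 490 483 479 482 485 480 482]
 [443 397 356 345 343 346 361 387 434 466 481 483 479 483 481 474]
 [380 326 314 321 336 330 342 358 386 433 464 477 489 481 474 464]]
```

```bash
python3 -m creep '[[[0.0012,-0.0007,0],0.6,0],[[0,0,0.007],0,0],[[0,0,0.007],0,0],[[0,0,0.007],0,0],[[0,0,0.007],0,0],[[0,0,0.007],0,0],[[0,0,0.007],0,0],[[0,0,0.007],0,0],[[0,0,0.007],0,0],[[0,0,0.007],0,0]]' 30|sed -n '2p;4p'
python3 -m creep '[[[0.0012,0,0.0021],0,0],[[0.0012,0,0.0021],0,0],[[0.0012,0,0.0021],0,0],[[0.0012,0,0.0021],0,0],[[0.0012,0,0.0021],0,0],[[0.0012,0,0.0021],0,0],[[0.0012,0,0.0021],0,0],[[0.0006,0,0.001],0,0],[[0.0006,0,0.001],0,0],[[0,0,0],0,0]]' 30|sed -n '2p;4p'
```

```text
eef_pos: [0.5016, -0.389, 0.1533]
wrist_force: [-0.3, -0.4, -0.1]
eef_pos: [0.5016, -0.3794, 0.1371]
wrist_force: [-0.1, -0.1, 0.0]
```

```bash
python3 -m creep '[[[0.0005,0,0.001],0,0],[[0.0005,0,0.001],0,0],[[0.0005,0,0.001],0,0],[[0.0005,0,0.001],0,0],[[0,0,0],0,0],[[0,0,0],0,0],[[0,0,0],0,0],[[0,0,0],0,0],[[0,0,0],0,0],[[0,0,0],0,0]]' 30|sed -n '1,2p;4p'
```

```text
clock: 39.7
eef_pos: [0.5017, -0.3774, 0.1331]
wrist_force: [-0.3, -0.3, 0.1]
```

```bash
python3 -m creep '[[[0.0051,0,-0.002],0,0],[[0.0051,0,-0.0018],0,0],[[0.0051,0,-0.0015],0,0],[[0.005,0,-0.0011],0,0],[[0.005,0,-0.0009],0,0],[[0.005,0,-0.0007],0,0],[[0.0051,0,-0.0003],0,0],[[0.0051,0,0],0,0],[[0.0051,0,0.0003],0,0],[[0,0,0],0,0]]' 30|sed -n '1,2p;4p'
python3 - <<'E'
from h import *
im=ctrl.read_camera('side');g=ctrl.read_state()['eef_pos']+[0,0,.008]
print(proj('side',[g-[0,0,.0893],g-[0,0,.0273],g+[0,0,.0227]]).round(1).tolist())
for st,c,m in blobs(im,(105,120,30),(125,255,255),(270,225,330,290)): print(st,c.round(1))
h=cv2.cvtColor(im,cv2.COLOR_RGB2HSV)
print(im[252:284,284:304].sum(2))
E
```

```text
clock: 40.95
eef_pos: [0.5023, -0.3349, 0.1429]
wrist_force: [-0.2, -6.9, 3.6]
[[293.6, 279.5], [294.7, 262.1], [295.7, 247.1]]
[293 246   9  19 115] [296.7 253.4]
[[144  98  47  48  54  38  46  86 124 106 117 122 100  97  90  80  74 111
  181 194]
 [292 217  98  46  41  52  80 140 170 128  98  96  86  81  82  92  75 105
  169 173]
 [429 297 128  59  40  64 106 178 186 128  82  82 101  90  83  75  89 107
  165 164]
 [465 308 139  27  32  54 131 184 186 128  91  87  77  71  95  76  86 105
  162 151]
 [463 313 132  46  42  58 114 176 172 116  85  79 104  75  93  96  83 113
  163 151]
 [461 328 170  49  40  80 133 181 161 111  83  83  89  75  91  80  70 115
  153 161]
 [473 384 235 100  41  79 137 183 169 107  65  95  71  85  70  78  84 116
  166 220]
 [471 434 307 151  47  63 142 177 172 121  92  76  89  97  84  77  78 114
  204 307]
 [478 460 380 222  85  60 142 181 157 110  89  76  74  86  79  92 115 164
  255 372]
 [479 474 449 319 183 119 151 192 167 105  80  74  74  84  79  97 200 299
  356 418]
 [478 489 474 397 334 258 195 180 142 108  77  81  82  80  87 158 302 416
  456 465]
 
[... 1084 characters left out ...]
 290 307
  320 319]
 [325 322 320 318 316 310 313 279 180  96 119 190 250 273 280 289 286 295
  306 318]
 [322 328 326 318 313 316 288 242 142 110 119 165 231 264 290 288 288 288
  290 297]
 [323 316 318 328 323 314 287 218 151 104 105 172 212 249 275 284 279 287
  286 294]
 [304 309 319 323 320 319 300 265 211 167 172 202 245 278 293 292 291 284
  282 287]
 [305 306 301 311 322 326 323 299 277 259 257 267 284 303 301 298 291 291
  281 277]
 [324 315 312 310 315 323 325 326 310 305 301 312 318 314 310 307 302 285
  287 292]
 [322 317 316 308 310 310 324 328 329 319 318 319 319 319 321 307 312 305
  286 294]
 [335 323 328 317 304 308 310 322 322 326 320 316 317 316 319 323 316 301
  303 298]]
```

The dowel stands nearly upright in the hole, from column 294 at row 264 to 293.5 at row 277. I ease 2 mm back and lower it.

```bash
python3 -m creep '[[[-0.001,0,0],0,0],[[-0.001,0,0.005],0,0],[[0,0,0.006],0,0],[[0,0,0.006],0,0],[[0,0,0.006],0,0],[[0,0,0.006],0,0],[[0,0,0.006],0,0],[[0,0,0.005],0,0],[[0,0,0.003],0,0],[[0,0,0],0,0]]' 30|sed -n '1,2p;4p'
```

```text
clock: 42.25
eef_pos: [0.5021, -0.3352, 0.0979]
wrist_force: [1.8, -6.6, -0.8]
```

```bash
python3 -m creep '[[[-0.001,0,0],0,0],[[-0.0005,0,0.001],0,0],[[0,0,0.001],0,0],[[0,0,0.001],0,0],[[0,0,0.001],0,0],[[0,0,0.001],0,0],[[0,0,0.001],0,0],[[0,0,0.001],0,0],[[0,0,0.0005],0,0],[[0,0,0],0,0]]' 30|sed -n '1,2p;4p'
```

```text
clock: 43.5
eef_pos: [0.5019, -0.3355, 0.0907]
wrist_force: [0.2, -5.7, 1.6]
```

```bash
python3 -m creep '[[[0,0,0],0,0.1],[[0,0,0],0,0.2],[[0,0,0],0,0.3],[[0,0,0],0,0.4],[[0,0,0],0,0.5],[[0,0,0],0,0.6],[[0,0,0],0,0.6],[[0,0,0],0,0.6],[[0,0,0],0,0.6],[[0,0,0],0,0.6]]' 30
python3 - <<'E'
from h import *
a=cv2.imread('pics/side0.png')[:,:,::-1].copy();im=ctrl.read_camera('side')
for q in(a,im):
  for st,c,m in blobs(q,(105,120,30),(125,255,255),(280,225,330,290)): print(st,c.round(2))
E
```

```text
clock: 44.75
eef_pos: [0.5017, -0.3353, 0.0906]
eef_rot: [0.708, 0.706, 0.0, -0.0]
wrist_force: [-0.5, 0.6, 0.3]
grip_width: 0.0513
grasp_force: 0.0
[290 261   9  18 114] [294.23 269.61]
[290 262   9  18 114] [294.04 269.65]
```

The pin is home at the same pixels as at the start. Next I rise and go to the drawer pull.

```bash
python3 -m creep '[[[0,0,-0.008],0,0.6],[[0,0,-0.015],0,0.6],[[0,0,-0.018],0,0.6],[[0,0,-0.018],0,0.6],[[0,0,-0.018],0,0.6],[[0,0,-0.018],0,0.6],[[0,0,-0.015],0,0.6],[[0,0,-0.01],0,0.6],[[0,0,0],-0.6,0.6],[[0,0,0],0,0.6]]' 40|sed -n '2p'
python3 -m creep '[[[0.053,0.002,0],0,0.6],[[0.053,0.002,0],0,0.6],[[0.053,0.002,0],0,0.6],[[0.053,0.002,0],0,0.6],[[0.053,0.002,0],0,0.6],[[0.053,0.002,0],0,0.6],[[0.053,0.002,0],0,0.6],[[0.053,0.002,0],0,0.6],[[0.053,0.002,0],0,0.6],[[0.053,0.001,0],0,0.6]]' 40|sed -n '2p'
python3 - <<'E'
from h import *
im=ctrl.read_camera('side')
for st,c,m in blobs(im,(5,130,80),(18,255,255),(210,130,262,175),2): print(st,c.round(2),onz('side',c,.07))
print(proj('side',[[.517,.2,.08],[.517,.2,.03]]))
p=onz('top',(184-1.5,180.0),.08); print(p)
for st,c,m in blobs(im,(105,120,30),(125,255,255),(280,225,330,290)): print(st,c.round(2))
delta([.517,.2005,.052],90.5)
E
```

```text
eef_pos: [0.5015, -0.335, 0.21]
eef_pos: [0.5158, 0.1964, 0.2101]
[236 156   5   7  28] [238.11 158.75] [0.51966018 0.20433391 0.07      ]
[[237.62057264 157.07853564]
 [238.04983915 169.48596872]]
[0.51671206 0.19829197 0.08      ]
[291 262   8  18 113] [294.05 269.76]
t 47.35 pos [0.5148 0.2054 0.2096] alpha 90.96 tilt [ 0.0032 -0.0012 -1.    ] F [0.1  7.22 0.06] w 0.0512 0.0
tool delta mm [ -5.4   2.3 157.6] yaw 0.46
```

```bash
python3 -m creep '[[[-0.0045,0.002,0],0,0.6],[[0,0,0.022],0,0.6],[[0,0,0.022],0,0.6],[[0,0,0.022],0,0.6],[[0,0,0.022],0,0.6],[[0,0,0.022],0,0.6],[[0,0,0.02],0,0.6],[[0,0,0.015],0,0.6],[[0,0,0.008],0,0.6],[[0,0,0.004],0,0.6]]' 40|sed -n '2p;4p'
python3 -m creep '[[[0,0,0],0,0.6],[[0,0,0],0,0.2],[[0,0,0],0,0],[[0,0,0],0,0],[[0,0,0],0,0],[[0,0,0],0,0],[[0,0,0],0,0],[[0,0,0],0,0],[[0,0,0],0,0],[[0,0,0],0,0]]' 30
python3 d.py
```

```text
eef_pos: [0.5184, 0.19, 0.0534]
wrist_force: [-0.1, 0.7, -0.2]
clock: 49.85
eef_pos: [0.5194, 0.1906, 0.0542]
eef_rot: [0.704, 0.71, 0.001, 0.0]
wrist_force: [4.4, -0.2, 3.4]
grip_width: 0.0156
grasp_force: 32.8
t 49.9 pos [0.5193 0.1906 0.0542] alpha 90.48 tilt [ 7.0e-04  2.1e-03 -1.0e+00] F [4.79 0.4  2.69] w 0.0154 32.8
pull None
```

```bash
python3 -m creep '[[[0.004,0,0],0,0],[[0.007,0,0],0,0],[[0.008,0,0],0,0],[[0.008,0,0],0,0],[[0.008,0,0],0,0],[[0.008,0,0],0,0],[[0.006,0,0],0,0],[[0.005,0,0],0,0],[[0.003,0,0],0,0],[[0,0,0],0,0]]' 30|sed -n '1,2p;4p;5p'
python3 d.py
```

```text
clock: 51.15
eef_pos: [0.5191, 0.2477, 0.0542]
wrist_force: [5.9, 1.1, 2.5]
grip_width: 0.0157
t 51.2 pos [0.5191 0.2477 0.0542] alpha 90.47 tilt [ 8.0e-04  2.5e-03 -1.0e+00] F [6.23 1.48 2.6 ] w 0.0152 32.8
pull (array([185, 177,   9,   7,  35], dtype=int32), array([188.89, 179.69]))
```

```bash
python3 -m creep '[[[0.001,0,0],0,0],[[0.001,0,0],0,0],[[0.001,0,0],0,0],[[0.001,0,0],0,0],[[0.001,0,0],0,0],[[0.001,0,0],0,0],[[0,0,0],0,0],[[0,0,0],0,0],[[0,0,0],0,0],[[0,0,0],0,0]]' 30|sed -n '1,2p;4p;5p'
```

```text
clock: 52.45
eef_pos: [0.5191, 0.2488, 0.0542]
wrist_force: [4.8, -11.7, 7.7]
grip_width: 0.0155
```

The drawer is at its stop: 11.7 N with no more travel. I ease off, release and retreat upward.

```bash
python3 -m creep '[[[-0.002,0,0],0,0],[[-0.0015,0,0],0,0],[[0,0,0],0,0.2],[[0,0,0],0,0.4],[[0,0,0],0,0.6],[[0,0,0],0,0.6],[[0,0,0],0,0.6],[[0,0,0],0,0.6],[[0,0,0],0,0.6],[[0,0,0],0,0.6]]' 30|sed -n '2p;4,5p'
python3 -m creep '[[[0,0,-0.008],0,0.6],[[0,0,-0.015],0,0.6],[[0,0,-0.018],0,0.6],[[0,0,-0.018],0,0.6],[[0,0,-0.018],0,0.6],[[0,0,-0.018],0,0.6],[[0,0,-0.018],0,0.6],[[0,0,-0.018],0,0.6],[[0,0,-0.01],0,0.6],[[0,0,0],0,0.6]]'|sed -n '2p;4p'
python3 -m creep '[[[0,-0.02,-0.01],0,0.6],[[0,-0.03,-0.01],0,0.6],[[0,-0.03,-0.01],0,0.6],[[0,-0.03,0],0,0.6],[[0,-0.02,0],0,0.6],[[0,0,0],0,0.6],[[0,0,0],0,0.6],[[0,0,0],0,0.6],[[0,0,0],0,0.6],[[0,0,0],0,0.6]]'|sed -n '2p;4p'
python3 - <<'E'
from h import *
T0=cv2.imread('pics/top0.png')[:,:,::-1].astype(int);S0=cv2.imread('pics/side0.png')[:,:,::-1].astype(int)
im=ctrl.read_camera('side');t=ctrl.read_camera('top')
for st,c,m in blobs(im,(105,120,30),(125,255,255),(280,225,330,290)): print('pin s',st,c.round(2))
for st,c,m in blobs(t,(105,120,30),(125,255,255),(310,170,355,225)): print('pin t',st,c.round(2))
for st,c,m in blobs(t,(5,130,80),(18,255,255),(140,165,203,198),4): print('pull t',st,c.round(2),onz('top',c,.08))
for st,c,m in blobs(im,(5,130,80),(18,255,255),(200,110,262,175),3): print('pull s',st,c.round(2),onz('side',c,.065))
for nm,a,b in(('top',T0,t),('side',S0,im)):
  d=(abs(a-b.astype(int)).sum(2)>90).astype(np.uint8); n,l,s,c=cv2.connectedComponentsWithStats(d)
  print(nm,[x.tolist() for x in s[1:] if x[4]>12])
delta(None)
E
```

```text
eef_pos: [0.5178, 0.2499, 0.0536]
wrist_force: [0.2, 0.1, 0.6]
grip_width: 0.0513
eef_pos: [0.5181, 0.25, 0.1953]
wrist_force: [-0.7, 0.3, -0.2]
eef_pos: [0.3881, 0.2487, 0.2245]
wrist_force: [-0.2, -0.3, -0.5]
pin s [291 262   8  17 113] [294.1  269.88]
pin t [334 183   7   6  34] [336.79 185.68]
pin t [315 210  12  10  71] [320.86 214.73]
pin t [339 211  13  10  82] [345.23 215.77]
pull t [185 177   9   7  32] [188.84 179.47] [0.51880534 0.1761875  0.08      ]
pull t [162 178  12   5  46] [167.3  179.93] [0.516387   0.25137135 0.08      ]
pull s [231 147   5   6  23] [233.22 149.48] [0.52176338 0.27049301 0.065     ]
top [[162, 153, 38, 55, 1271], [0, 187, 218, 197, 13595], [218, 317, 7, 12, 20], [230, 320, 11, 9, 15], [219, 330, 15, 6, 27], [235, 332, 11, 9, 32], [165, 338, 91, 46, 952], [205, 350, 4, 11, 13]]
side [[9, 0, 11, 26, 123], [77, 0, 34, 70, 904], [133, 0, 9, 4, 23], [145, 0, 60, 92, 1244], [187, 0, 19, 22, 246], [62, 3, 12, 52, 194], [86, 33, 5, 8, 25], [25, 54, 46, 8, 245], [18, 61, 53, 12, 141], [175, 66, 14, 36, 231], [99, 71, 7, 11, 54], [73, 83, 3, 16, 29], [202, 101, 5, 16, 41], [74, 117, 3, 11, 28], [27, 125, 47, 12, 179], [27, 138, 24, 6, 37], [83, 146, 15, 55, 237], [208, 146, 56, 31, 863], [76, 157, 3, 15, 25], [15, 158, 18, 52, 194], [34, 211, 7, 6, 33]]
t 56.3 pos [0.3879 0.2487 0.2246] alpha 90.47 tilt [-2.e-04 -1.e-04 -1.e+00] F [ 0.22  0.13 -0.35] w 0.0513 0.0
```

```bash
python3 -c "
from cell import ctrl
print(ctrl.hand_in())"
```

```text
the job is handed in; nothing more can be done
None
```

I handed the job in at about 56 s: the catch let go at roughly 7–8 N, the pin is back home in its stand at its starting pixels, and the drawer is pulled to its stop (11.7 N felt, about 88–90 mm by camera). Nothing else was seen to move, though the arm may have hidden the stapler in the last check.

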